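# Swing the fixture's stop arm into line and pin it

## Task

The stop arm of the welding fixture has been left swung out. Turn it by its upright handle until the hole in the arm lies over the hole in the fixture's base, then take the larger of the two pins from the wooden stand and push it down through both holes until its collar sits on the arm, and let go. Leave the smaller pin in the stand.

Things in the scene. Friction and masses are not known exactly. Their poses are not given: they have to be found in the camera images.
- fixture: Fixed dark steel welding fixture: base plate 170 x 130 x 8 mm with a round pivot and, on its front half, a brighter 66 x 66 mm steel pin block whose top is 34 mm above the table. Origin: under the pivot, at table height; z up. The pin block lies 80 mm from the pivot along the fixture's -x.
- pivot (a point): Top of the pivot bolt about which the arm turns (axis vertical), 56 mm above the table.
- base_hole (a point): Centre of the mouth of the upright round hole in the fixture's pin block: 32 mm diameter, 26 mm deep, mouth 34 mm above the table.
- swing_arm (a joint): Angle of the flat steel arm about the vertical pivot, rad. 0: its hole is over the base hole. Positive: swung clockwise seen from above, handle to the robot's left. Starts 0.55 to 1.0, turns -1.3 to 1.3, moves with 1 to 3 N at the handle and stays where left. Arm 10 mm thick, 60 mm wide at the hole, top 46 mm above the table; a stop plate on its short end rises to 76 mm.
- stop_hole (a point): Centre of the top mouth of the hole through the arm: 32 mm diameter, 80 mm from the pivot axis, 46 mm above the table.
- stop_handle (a point): Top centre of the arm's handle: a black upright round post, 24 mm diameter, 50 mm tall (46 to 96 mm above the table; its lowest 4 mm is a 30 mm ring), 165 mm from the pivot axis, on the same line as the arm hole.
- pin_stand: Fixed wooden block 60 x 150 x 44 mm with two 26 mm upright holes, 80 mm apart along its y, in which the two pins stand. Origin: centre of its underside.
- large_pin: Larger steel pin, upright in the stand, 0.25 kg. Origin: centre of its lower tip; z up. From the tip: shank 22 mm diameter, 36 mm long (lowest 14 mm tapers to a 10 mm tip), collar 46 mm diameter from 36 to 44 mm, round grip knob 26 mm diameter from 44 to 89 mm. Tip 8 mm above the table in the stand, 10 mm when the collar sits on the arm.
- small_pin: Smaller pin in the other hole of the stand, not wanted here. Same layout: shank 14 mm diameter, collar 40 mm diameter, knob 16 mm diameter from 44 to 72 mm above its tip. Origin: centre of its tip; z up.
Not all that is in view belongs to the job. Leave any blue, pink or turquoise look-alike of the large_pin alone.

How it is judged:
On the way, in this order (a step that is already met when the one before it is completed fails the run):
1. the arm is turned so that its hole lies over the base hole (within 10 degrees) with the pin not yet in (value of joint swing_arm between -0.175 and 0.175 rad and not (horizontal distance between large_pin and base_hole below 0.012 m and horizontal distance between large_pin and stop_hole below 0.012 m and z of large_pin in the frame of base_hole below -0.018 m and angle between large_pin's own z axis and vertical below 0.175 rad)), for 0.2 s.
2. the larger pin is through the arm and in the base hole (horizontal distance between large_pin and base_hole below 0.012 m and horizontal distance between large_pin and stop_hole below 0.012 m and z of large_pin in the frame of base_hole below -0.018 m and angle between large_pin's own z axis and vertical below 0.175 rad and value of joint swing_arm between -0.175 and 0.175 rad), for 0.2 s.
At the end, for the whole second after the job is handed in: The arm is within 10 degrees of line, and the larger pin stands upright (within 10 degrees), at rest, through the arm's hole and at least 18 mm deep in the base hole (24 mm with the collar on the arm), its tip within 12 mm of both holes' centres seen from above (all of step 2 and linear speed of large_pin below 0.02 m/s); the robot touches nothing.
It fails at once if the smaller pin is taken out of its hole or shifted by more than 30 mm (distance of small_pin from where it was at the start of the episode above 0.03 m).
It also fails if it takes over 50 s, if anything falls off the work surface, if the arm or the gripper's body presses on something with over 40 N, if the wrist force passes 120 N, or if a joint passes its speed limit or range.

## Robot

A 6-joint arm with a two-finger parallel gripper is mounted at the origin on a cart in front of the work surface, level with it; the furniture and walls round the work are solid. World frame = base frame: x ahead of the robot, y to its left, z up, the work surface at z = 0. Lengths are in m, angles in rad, forces in N, time in s.
With the tool pointing down it reaches from about 0.375 to 0.9 m from the base axis. Payload 3.1 kg.
Tool frame: the origin (TCP) lies between the finger pads; the fingertips stand robot.finger_overhang ahead of it and the grasp point (between the pads) lies 3 mm ahead of it (robot.finger_overhang is the distance from the TCP to the fingertips, in m); z points along the fingers, y is the line along which they close (so a half turn about z gives the same grasp; the last joint's range is limited). The gripper opens to 87 mm and grips with 3 to 60 N. Pads are 19 mm wide; open, the fingers measure 117 mm over their backs; the gripper's body (75 mm by 190 mm) begins 51 mm behind the grasp point.
Start: joints at [0.932, 0.527, 1.433, -0, 1.181, -0.178], TCP at [0.277, 0.56, 0.221] pointing down, gripper open.
Joint ranges: [-3.08, 3.08], [-0.75, 2.2], [0.22, 2.44], [-1.43, 4.57], [0, 2.65], [-2.85, 2.85]. Speed limits (rad/s): [2.79, 2.79, 3.14, 3.14, 3.14, 3.14].

## Interface

Orientations are given as a unit quaternion [x, y, z, w].
In Python, from rig import get_obs, vision, hand_in, nets, robot gives the robot as it stands.
- The arm moves only by the tool apply_moves, never from a script. Its argument "series" is a list of rows, each an object with "offset": the shift along the world's x, y, z in cm, a list of three; "rot": the turn, a rotation vector about the world's x, y, z in degrees, a list of three. A call has 1 to 20 rows; each row is the pose to reach, as a shift and turn from the pose commanded when the call began; what a row does not reach only later rows make up. A row lasts 1/10 s, in which the tool goes at most 50 mm and 8.59 degrees, less where a joint would pass 70% of its speed; a pose out of reach is approached as far as the arm can. A call with a gripper value outside its range is refused whole. "hand" is the opening, from 0 (shut) to 1 (fully open), set as the call begins (left out, the last holds). The fingers move at their own pace and stop on an object; "newtons" is the grip in N (left out, the last holds). Time passes only in rows, so rows that repeat a pose let the fingers close. It gives the time, the measured TCP pose, the force, the opening and the grip force at its end, in the units of the state.
- get_obs(): the state, without advancing time (a new reading comes with each control period).
- vision.camera(name): name is "scene" or "top" or "wrist"; returns the picture (420x560x3 uint8, red, green, blue); there is no depth.
- vision.calibration(name): a dict with "K" (3x3 intrinsics, pixels), "k1" (the pictures are not rectified: a ray, as slopes to the right and down, at radius r is drawn at 1 + k1 r^2 times it, then the intrinsics apply), "R" (3x3) and "t" (3): a world point X has camera coordinates R X + t. Camera axes: x right, y down, z forward; pixel columns grow to the right and rows downward; lengths in m; the calibration is good to about 2 mm. A picture is of the moment at which its call begins: read the wrist's pose just before it. calibration takes no time and is no camera call; for the wrist camera it gives the pose at the moment of the call.
- hand_in(): hands the job in; it is judged then, once.
Trained networks look in the newest picture that a camera, given by its name, has taken for a name from the list of things; names that differ only in an ending like _2 or _b are one class to them, and where a whole thing is asked for, a point or a joint stands for the part that bears it (a point fixed in the world has none). Each returns a list of dicts, best first, with "conf" (0 to 1); they miss things now and then, are a little off and sometimes report something else, mostly with a low value. They report only what shows in the picture. A call takes as long as a camera call. They do not tell look-alikes from the thing itself.
- nets.search_frame(camera, query): "centre" ([x, y, z] in m, in world coordinates, good to about 4 mm: the middle of the surface that is visible of it).
- nets.spot_point(camera, query): "centre" ([x, y, z] in m, in world coordinates, good to about 4 mm: a listed point, or the origin of a listed thing).
The state is a dict: "time": time; "q": joint angles; "joint_velocities": joint speeds; "joint_torque": joint torques, N m; "position": TCP position; "tool_rot": TCP orientation; "ft_force": force on the tool from outside, world axes, zero at the start; "moment": the same for the moment, N m; "grip_width": finger opening in m; "grip_force": force on a finger pad.
Only numpy, scipy, OpenCV 4.12 (cv2) and the standard library are available. Lean on these libraries where they do the work, as an engineer would, in place of code of your own. Each camera call takes 0.05 s, during which the arm holds its last target. There are 200 camera calls.

## Working session

There is one attempt and no reset: what is moved stays moved. The work goes in short steps, Python scripts to look and compute and a tool call to move; the robot and the scene stay as the last step left them, time stands still between calls to the robot, and variables do not carry over. Pictures are saved under pics/ and viewed, at most 10 in all, crops included, and the job is handed in when it is done.

Besides the shell and the picture viewer there is one more tool, called after "Request:" by a JSON object that holds its "op" and its "data", one argument or row to a line. apply_moves: Moves the arm, as the interface text tells. Its arguments: {"type":"object","properties":{"series":{"type":"array"},"hand":{"type":"number"},"newtons":{"type":"number"}},"required":["series"]}

```bash
mkdir -p pics; ls; python3 - <<'E'
from rig import get_obs, vision, nets, robot
import cv2, numpy as np
print(get_obs()); print(robot.finger_overhang)
ims=[]
for c in ("scene","top"):
    im=vision.camera(c); cv2.imwrite(f"pics/{c}0.png",im[:,:,::-1])
    for q in ("pivot","base_hole","stop_hole","stop_handle","large_pin","small_pin","pin_stand"):
        print(c,q,[(np.round(d["centre"],3).tolist(),round(d["conf"],2)) for d in nets.spot_point(c,q)[:4]])
E
```

```text
pics
{'time': 0.0, 'q': array([ 9.32475060e-01,  5.28485380e-01,  1.43391464e+00, -2.91442214e-05,
        1.18138027e+00, -1.78516137e-01]), 'joint_velocities': array([-0.00033642, -0.00041244,  0.00011508, -0.00024993, -0.0005916 ,
       -0.00039126]), 'joint_torque': array([-1.31009187e-05, -4.40034413e+01, -1.76597017e+01,  6.32761046e-02,
        5.81085496e-02, -1.56963183e-04]), 'position': array([0.276899  , 0.55948573, 0.21955591]), 'tool_rot': array([ 2.27877116e-01,  9.73689285e-01, -1.00920529e-03, -4.22053392e-04]), 'ft_force': array([ 0.64825391, -0.40640762,  0.30637895]), 'moment': array([0.02603184, 0.10606593, 0.01104386]), 'grip_force': 0.0, 'grip_width': 0.08705354573248351}
0.022
scene pivot [([0.59, 0.154, 0.056], 0.6)]
scene base_hole [([0.506, 0.161, 0.038], 0.92)]
scene stop_hole [([0.532, 0.21, 0.047], 0.73), ([0.588, 0.151, 0.056], 0.2)]
scene stop_handle [([0.479, 0.272, 0.102], 0.62)]
scene large_pin [([0.548, -0.054, -0.003], 0.79), ([0.466, -0.228, 0.011], 0.66), ([0.376, -0.134, 0.0], 0.6), ([0.321, -0.21, 0.002], 0.59)]
scene small_pin [([0.492, -0.152, 0.007], 0.6)]
scene pin_stand [([0.478, -0.186, 0.001], 0.92), ([0.532, 0.21, 0.048], 0.21)]
top pivot [([0.592, 0.154, 0.056], 0.87)]
top base_hole [([0.512, 0.163, 0.032], 0.84)]
top stop_hole [([0.534, 0.213, 0.046], 0.59)]
top stop_handle [([0.475, 0.273, 0.096], 0.94)]
top large_pin [([0.468, -0.229, 0.005], 0.68), ([0.377, -0.131, -0.001], 0.68), ([0.55, -0.051, -0.002], 0.68), ([0.319, -0.206, -0.004], 0.55)]
top small_pin [([0.486, -0.146, 0.006], 0.58)]
top pin_stand [([0.511, 0.161, 0.034], 0.61), ([0.476, -0.188, 0.003], 0.6), ([0.59, 0.152, -0.002], 0.18)]
```

View pics/scene0.png

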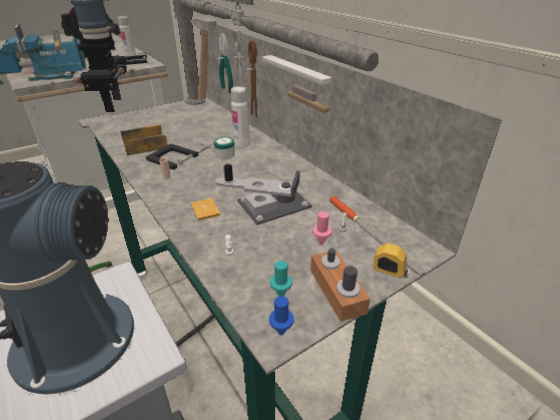

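View pics/top0.png

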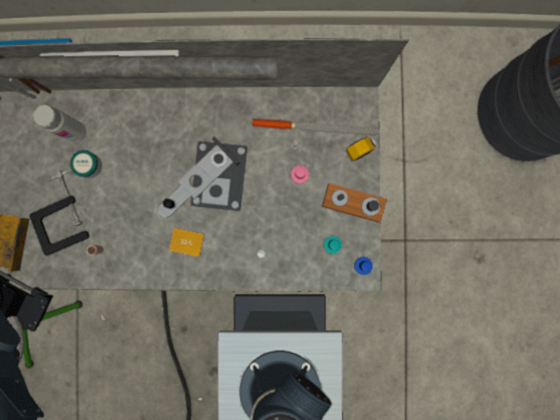

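The scene picture shows the stand at (340,283), with a small knob at (331,256) and a big knob at (349,277). Look-alikes are pink (322,225), turquoise (281,275) and blue (281,312). In the top picture the stand is at (355,202), with the small pin at (341,198) and the big one at (372,206). Pink is at (300,174), turquoise (333,245) and blue (363,266). The fixture pivot is at (218,159), the base hole around (215,191), the arm hole (197,181) and the handle (168,204). My choice is the dark-knobbed pin in the stand at the robot's right, and I'll check it in one close crop.

```bash
python3 - <<'E'
import cv2,numpy as np
s=cv2.imread("pics/scene0.png");t=cv2.imread("pics/top0.png")
f=lambda im,x,y,w,h:cv2.resize(im[y:y+h,x:x+w],(400,300),interpolation=cv2.INTER_CUBIC)
m=np.vstack([np.hstack([f(s,300,236,80,60),f(t,316,172,80,60)]),np.hstack([f(s,210,150,120,90),f(t,150,130,120,90)])])
cv2.imwrite("pics/crop1.png",m)
E
```

```text
(no output)
```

View pics/crop1.png

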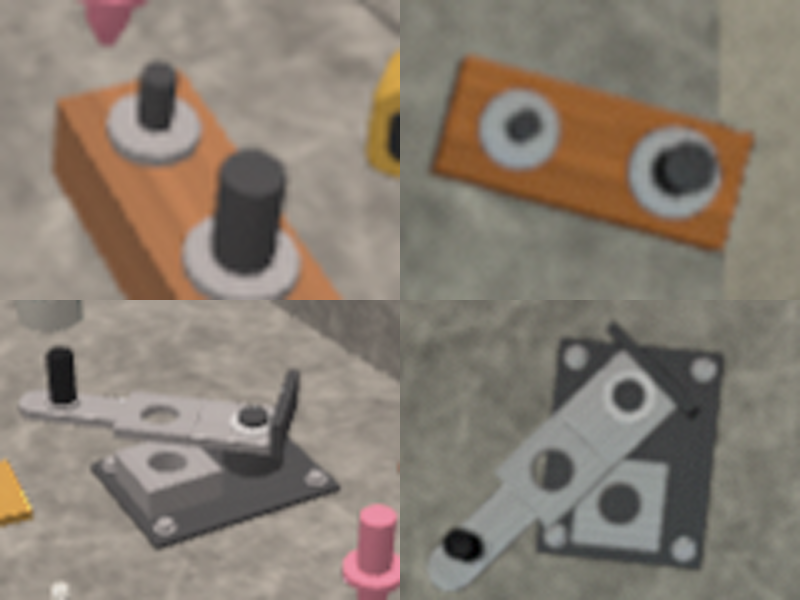

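The crop confirms it: the large dark-knobbed pin is at scene (350,269) and top (374,205), and the thin one at scene (332,250) and top (341,196). Next I triangulate.

```bash
cat > h.py <<'E'
import cv2,numpy as np
from rig import vision
def und(c,p):
    K=c["K"];u=(np.array(p,float)-K[:2,2])/K[[0,1],[0,1]]; s=u.copy()
    for _ in range(20): s=u/(1+c["k1"]*(s@s))
    return s
def tri(obs):
    A=[];b=[]
    for c,p in obs:
        s=und(c,p);R=np.array(c["R"]);t=np.array(c["t"])
        for i in (0,1): A.append(R[i]-s[i]*R[2]); b.append(s[i]*t[2]-t[i])
    x,*_=np.linalg.lstsq(np.array(A),np.array(b),rcond=None); return x
def atz(c,p,z):
    s=und(c,p);R=np.array(c["R"]);o=-R.T@c["t"];d=R.T@np.array([*s,1]);return o+d*(z-o[2])/d[2]
def proj(c,X):
    v=np.array(c["R"])@X+c["t"];s=v[:2]/v[2];s=s*(1+c["k1"]*(s@s));K=c["K"];return s*K[[0,1],[0,1]]+K[:2,2]
E
python3 - <<'E'
from h import *
S=vision.calibration("scene");T=vision.calibration("top")
for n,a,b,z in (("large",(350.4,269),(374.4,204.6),.097),("small",(331.8,250),(341.2,196.4),.08),("handle",(228.3,165.6),(168.9,202.9),.096),("pivot",(285.6,183.9),(219,158.5),.056),("base",(260.4,198.6),(216,190.9),.034),("arm",(258,183.9),(195.6,181),.046)):
    print(n,tri([(S,a),(T,b)]).round(4),atz(S,a,z).round(4)[:2],atz(T,b,z).round(4)[:2])
E
```

```text
large [ 0.469  -0.2262  0.0993] [ 0.4712 -0.2248] [ 0.4687 -0.2263]
small [ 0.4906 -0.1493  0.0807] [ 0.4922 -0.1493] [ 0.4897 -0.1486]
handle [0.4746 0.267  0.0977] [0.4774 0.2691] [0.4732 0.2681]
pivot [0.5873 0.1513 0.0573] [0.5895 0.1525] [0.5866 0.152 ]
base [0.5092 0.1606 0.0332] [0.5103 0.1586] [0.5075 0.1615]
arm [0.5332 0.2106 0.0464] [0.5354 0.2101] [0.5314 0.2117]
```

Request:
{"op": "apply_moves", "data": {
  "series": [
    {"offset": [4.9, -7.3, 0], "rot": [0, 0, 0]},
    {"offset": [4.9, -7.3, 0], "rot": [0, 0, 0]},
    {"offset": [9.9, -14.6, -1], "rot": [0, 0, 0]},
    {"offset": [9.9, -14.6, -1], "rot": [0, 0, 0]},
    {"offset": [14.8, -21.9, -2], "rot": [0, 0, 0]},
    {"offset": [14.8, -21.9, -2], "rot": [0, 0, 0]},
    {"offset": [19.8, -29.2, -4], "rot": [0, 0, 0]},
    {"offset": [19.8, -29.2, -4], "rot": [0, 0, 0]},
    {"offset": [19.8, -29.2, -4], "rot": [0, 0, 0]},
    {"offset": [19.8, -29.2, -4], "rot": [0, 0, 0]}
  ],
  "hand": 1
}}

```text
time: 1.8
position: [0.4757, 0.2674, 0.1804]
tool_rot: [0.229, 0.973, 0.0, -0.0]
ft_force: [0.7, 0.5, 1.2]
grip_width: 0.0872
grip_force: 0.0
```

```bash
python3 - <<'E'
from h import *
from rig import get_obs,nets
o=get_obs();print(o["time"],o["position"],o["tool_rot"])
c=vision.calibration("wrist");im=vision.camera("wrist");cv2.imwrite("pics/w1.png",im[:,:,::-1])
for q in ("pivot","base_hole","stop_hole","stop_handle"): print(q,[(np.round(d["centre"],4).tolist(),round(d["conf"],2)) for d in nets.spot_point("wrist",q)[:3]])
for X in ((.4746,.268,.096),(.588,.152,.056),(.509,.1605,.034)): print(proj(c,np.array(X)))
import json;json.dump({k:np.array(v).tolist() for k,v in c.items()},open("w1.json","w"))
E
```

```text
1.8 [0.47565062 0.26739443 0.18039018] [ 2.29159565e-01  9.73388777e-01  4.82460258e-05 -4.25638831e-04]
pivot [([0.5903, 0.1532, 0.0532], 0.91)]
base_hole [([0.5101, 0.16, 0.0312], 0.95)]
stop_hole []
stop_handle [([0.4763, 0.2733, 0.098], 0.82)]
[274.30332108 210.29422977]
[215.92833604 362.06540759]
[185.15495079 275.75295247]
```

View pics/w1.png

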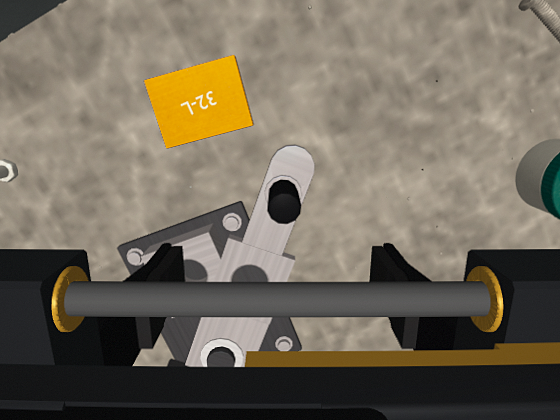

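The wrist view shows the handle top at about (284,207), the pivot bolt at (220,357) and part of the base hole at (192,271). The handle lies between the open fingers.

```bash
python3 - <<'E'
from h import *
import json
c={k:np.array(v) for k,v in json.load(open("w1.json")).items()}
print(atz(c,(284,207),.096),atz(c,(220,357),.056),atz(c,(192,271),.034))
S=vision.calibration("scene");T=vision.calibration("top")
print(tri([(c,(284,207)),(S,(228.3,165.6)),(T,(168.9,202.9))]))
P=np.array([.589,.1523]);B=np.array([.5095,.1605]);d=(B-P)/np.linalg.norm(B-P);a1=np.arctan2(d[1],d[0]);H=np.array([.475,.2705])
h=H-P;a0=np.arctan2(h[1],h[0]);r=np.hypot(*h);print(np.degrees([a0,a1]),r,np.linalg.norm(B-P))
r=.165
for a in np.linspace(a0,a1,9): print(a.round(3),(r*np.array([np.cos(a)-np.cos(a0),np.sin(a)-np.sin(a0)])*100).round(2))
E
```

```text
[0.47547129 0.27496606 0.096     ] [0.58492572 0.15790407 0.056     ] [0.50770828 0.16838637 0.034     ]
[0.47593012 0.27140968 0.09382365]
[133.96375523 174.11107147] 0.164217051489789 0.07992177425457972
2.338 [0. 0.]
2.426 [-0.99 -1.05]
2.513 [-1.89 -2.18]
2.601 [-2.69 -3.38]
2.688 [-3.38 -4.65]
2.776 [-3.96 -5.98]
2.864 [-4.41 -7.35]
2.951 [-4.75 -8.75]
3.039 [ -4.96 -10.18]
```

Request:
{"op": "apply_moves", "data": {
  "series": [
    {"offset": [0, 0.35, -4], "rot": [0, 0, 0]},
    {"offset": [0, 0.35, -7], "rot": [0, 0, 0]},
    {"offset": [0, 0.35, -10], "rot": [0, 0, 0]},
    {"offset": [0, 0.35, -10.5], "rot": [0, 0, 0]},
    {"offset": [0, 0.35, -10.5], "rot": [0, 0, 0]}
  ]
}}

```text
time: 2.55
position: [0.4745, 0.2721, 0.0751]
tool_rot: [0.227, 0.974, -0.0, -0.001]
ft_force: [-0.6, 0.4, 0.6]
grip_width: 0.0869
grip_force: 0.0
```

Request:
{"op": "apply_moves", "data": {
  "series": [
    {"offset": [0, 0, 0], "rot": [0, 0, 0]},
    {"offset": [0, 0, 0], "rot": [0, 0, 0]},
    {"offset": [0, 0, 0], "rot": [0, 0, 0]},
    {"offset": [0, 0, 0], "rot": [0, 0, 0]},
    {"offset": [0, 0, 0], "rot": [0, 0, 0]},
    {"offset": [0, 0, 0], "rot": [0, 0, 0]}
  ],
  "hand": 0.2,
  "newtons": 10
}}

```text
time: 3.15
position: [0.4754, 0.2716, 0.0758]
tool_rot: [0.228, 0.974, 0.0, 0.0]
ft_force: [0.8, 0.3, -0.3]
grip_width: 0.0473
grip_force: 0.0
```

Request:
{"op": "apply_moves", "data": {
  "series": [
    {"offset": [0, 0, 0], "rot": [0, 0, 0]},
    {"offset": [0, 0, 0], "rot": [0, 0, 0]},
    {"offset": [0, 0, 0], "rot": [0, 0, 0]},
    {"offset": [0, 0, 0], "rot": [0, 0, 0]},
    {"offset": [0, 0, 0], "rot": [0, 0, 0]}
  ]
}}

```text
time: 3.65
position: [0.4754, 0.2718, 0.0755]
tool_rot: [0.228, 0.974, 0.0, 0.0]
ft_force: [-0.2, 1.1, 0.6]
grip_width: 0.0235
grip_force: 10.0
```

Request:
{"op": "apply_moves", "data": {
  "series": [
    {"offset": [-0.5, -0.5, 0], "rot": [0, 0, 0]},
    {"offset": [-1.0, -1.05, 0], "rot": [0, 0, 0]},
    {"offset": [-1.5, -1.6, 0], "rot": [0, 0, 0]},
    {"offset": [-1.9, -2.2, 0], "rot": [0, 0, 0]},
    {"offset": [-2.3, -2.8, 0], "rot": [0, 0, 0]},
    {"offset": [-2.7, -3.4, 0], "rot": [0, 0, 0]},
    {"offset": [-3.05, -4.0, 0], "rot": [0, 0, 0]},
    {"offset": [-3.4, -4.65, 0], "rot": [0, 0, 0]},
    {"offset": [-3.7, -5.3, 0], "rot": [0, 0, 0]},
    {"offset": [-3.95, -6.0, 0], "rot": [0, 0, 0]},
    {"offset": [-4.2, -6.65, 0], "rot": [0, 0, 0]},
    {"offset": [-4.4, -7.35, 0], "rot": [0, 0, 0]},
    {"offset": [-4.6, -8.05, 0], "rot": [0, 0, 0]},
    {"offset": [-4.75, -8.75, 0], "rot": [0, 0, 0]},
    {"offset": [-4.85, -9.45, 0], "rot": [0, 0, 0]},
    {"offset": [-4.95, -10.2, 0], "rot": [0, 0, 0]},
    {"offset": [-4.95, -10.2, 0], "rot": [0, 0, 0]},
    {"offset": [-4.95, -10.2, 0], "rot": [0, 0, 0]}
  ]
}}

```text
time: 5.45
position: [0.4257, 0.1689, 0.0756]
tool_rot: [0.228, 0.974, -0.0, -0.0]
ft_force: [-1.5, 0.2, 4.4]
grip_width: 0.0236
grip_force: 10.0
```

Request:
{"op": "apply_moves", "data": {
  "series": [
    {"offset": [0, 0, 0], "rot": [0, 0, 0]},
    {"offset": [0, 0, 0], "rot": [0, 0, 0]},
    {"offset": [0, 0, 0], "rot": [0, 0, 0]},
    {"offset": [0, 0, 0], "rot": [0, 0, 0]},
    {"offset": [0, 0, 0], "rot": [0, 0, 0]},
    {"offset": [0, 0, 4], "rot": [0, 0, 0]},
    {"offset": [0, 0, 8], "rot": [0, 0, 0]},
    {"offset": [0, 0, 12], "rot": [0, 0, 0]},
    {"offset": [4, 0, 16], "rot": [0, 0, 0]},
    {"offset": [8, 0, 16], "rot": [0, 0, 0]},
    {"offset": [12, 0, 16], "rot": [0, 0, 0]},
    {"offset": [15, 0, 16], "rot": [0, 0, 0]},
    {"offset": [15, 0, 16], "rot": [0, 0, 0]},
    {"offset": [15, 0, 16], "rot": [0, 0, 0]},
    {"offset": [15, 0, 16], "rot": [0, 0, 0]}
  ],
  "hand": 0.8
}}

```text
time: 6.95
position: [0.574, 0.1697, 0.235]
tool_rot: [0.228, 0.974, -0.0, -0.001]
ft_force: [-0.2, -0.0, -0.1]
grip_width: 0.0697
grip_force: 0.0
```

```bash
python3 - <<'E'
from h import *
from rig import get_obs,nets
c=vision.calibration("wrist");im=vision.camera("wrist")
for q in ("pivot","base_hole","stop_hole","stop_handle"): print(q,[(np.round(d["centre"],4).tolist(),round(d["conf"],2)) for d in nets.spot_point("wrist",q)[:3]])
T=vision.calibration("top");t=vision.camera("top")
for q in ("pivot","base_hole","stop_hole","stop_handle"): print(q,[(np.round(d["centre"],4).tolist(),round(d["conf"],2)) for d in nets.spot_point("top",q)[:3]])
s=vision.camera("scene")
f=lambda im,x,y,w,h,W,H:cv2.resize(im[y:y+h,x:x+w],(W,H),interpolation=cv2.INTER_CUBIC)
m=np.hstack([f(im,0,0,560,420,480,360),np.vstack([f(s,210,150,120,90,240,180),f(t,150,130,120,90,240,180)])])
cv2.imwrite("pics/m2.png",m[:,:,::-1]);cv2.imwrite("pics/w2.png",im[:,:,::-1]);cv2.imwrite("pics/s2.png",s[:,:,::-1])
import json;json.dump({k:np.array(v).tolist() for k,v in c.items()},open("w2.json","w"))
print(get_obs()["position"],get_obs()["time"])
E
```

```text
pivot [([0.5881, 0.1535, 0.0556], 0.68)]
base_hole [([0.5094, 0.1636, 0.0308], 0.86)]
stop_hole [([0.5109, 0.1631, 0.0407], 0.89)]
stop_handle [([0.4251, 0.1703, 0.0977], 0.81)]
pivot []
base_hole [([0.5122, 0.1614, 0.0337], 0.79), ([0.4227, 0.1712, 0.0941], 0.17)]
stop_hole [([0.5097, 0.1594, 0.0459], 0.88)]
stop_handle [([0.4221, 0.1672, 0.0926], 0.75)]
[0.57577894 0.16961053 0.23562493] 7.5
```

View pics/m2.png

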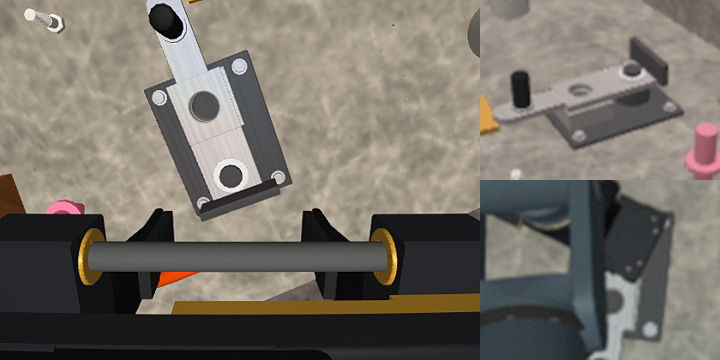

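The wrist view shows the arm lying along the fixture, with one dark round hole near full-size pixel (238,125). The scene view agrees. Now I measure the hole.

```bash
python3 - <<'E'
from h import *
import json
c={k:np.array(v) for k,v in json.load(open("w2.json")).items()}
S=vision.calibration("scene");T=vision.calibration("top")
g=cv2.imread("pics/w2.png",0)
def blob(g,x,y,r,th):
    m=(g[y-r:y+r,x-r:x+r]<th).astype(np.uint8);n,l,st,ce=cv2.connectedComponentsWithStats(m)
    i=l[r,r];return i,st[i].tolist(),ce[i]+[x-r,y-r]
for th in (100,120,140): print(blob(g,238,125,35,th),blob(g,268,206,22,th))
s=cv2.imread("pics/s2.png",0)
for th in (100,115,130): print(blob(s,260,196,9,th))
print(s[190:202,248:272])
for p,z in (((238,124),.046),((269,206),.056)): print(atz(c,p,z))
print(proj(S,np.array([.5095,.1605,.046])),proj(T,np.array([.5095,.1605,.046])))
E
```

```text
(np.int32(3), [21, 17, 31, 33, 807], array([239.02973978, 123.25650558])) (np.int32(1), [10, 9, 27, 26, 544], array([268.97426471, 205.27389706]))
(np.int32(3), [18, 17, 35, 34, 899], array([238.21023359, 123.61401557])) (np.int32(1), [10, 8, 27, 27, 560], array([269.00178571, 205.34642857]))
(np.int32(3), [17, 16, 36, 37, 1003], array([237.78165503, 123.60917248])) (np.int32(1), [10, 8, 27, 27, 567], array([268.9382716, 205.3686067]))
(np.int32(0), [0, 0, 18, 18, 301], array([259.39534884, 195.0730897 ]))
(np.int32(2), [6, 9, 5, 2, 9], array([258.77777778, 196.44444444]))
(np.int32(1), [3, 5, 12, 6, 39], array([258.92307692, 194.43589744]))
[[150 154 157 163 167 167 169 172 173 173 174 174 175 175 174 175 175 175
  174 173 174 174 174 177]
 [160 164 165 170 171 173 173 173 171 166 156 155 157 160 166 171 174 175
  175 174 173 173 173 174]
 [171 172 173 174 174 175 169 156 143 133 121 119 124 129 136 143 154 166
  173 174 173 174 174 174]
 [174 174 174 174 174 171 153 120 104  99  99 103 107 109 111 113 124 148
  167 173 174 174 173 174]
 [173 173 174 174 174 163 131 101  95 107 123 
[... 188 characters left out ...]
2 120 112 108 102 105 109 117 131 156 163
  171 174 174 173 172 172]
 [176 173 173 173 173 173 170 162 141 113 108 110 114 124 130 143 160 171
  173 172 172 171 171 160]
 [178 178 174 173 174 174 175 175 168 155 151 151 151 155 158 168 172 171
  171 172 160 153 143 124]
 [173 175 174 173 174 174 174 175 175 175 174 173 171 171 171 172 166 157
  150 142 124 116 102  95]
 [172 172 172 175 175 175 174 174 173 172 172 170 171 159 154 145 132 120
  108  98  94  95  96 102]
 [174 172 154 142 154 168 172 170 171 171 160 154 143 123 116 103  94  94
   96  96 111 117 135 147]]
[0.51055781 0.16321444 0.046     ]
[0.59036713 0.1551055  0.056     ]
[259.65636663 194.65709497] [215.84159833 189.67330955]
```

Request:
{"op": "apply_moves", "data": {
  "series": [
    {"offset": [-1.1, -4, 0], "rot": [0, 0, -8]},
    {"offset": [-2.2, -8, 0], "rot": [0, 0, -16]},
    {"offset": [-3.3, -12, 0], "rot": [0, 0, -24]},
    {"offset": [-4.4, -16, 0], "rot": [0, 0, -32]},
    {"offset": [-5.5, -20, 0], "rot": [0, 0, -40]},
    {"offset": [-6.6, -24, -1], "rot": [0, 0, -48]},
    {"offset": [-7.7, -28, -2], "rot": [0, 0, -56]},
    {"offset": [-8.8, -32, -3], "rot": [0, 0, -64]},
    {"offset": [-9.9, -36, -4], "rot": [0, 0, -72]},
    {"offset": [-10.6, -39.6, -4.5], "rot": [0, 0, -79]},
    {"offset": [-10.6, -39.6, -4.5], "rot": [0, 0, -79]},
    {"offset": [-10.6, -39.6, -4.5], "rot": [0, 0, -79]},
    {"offset": [-10.6, -39.6, -4.5], "rot": [0, 0, -79]}
  ],
  "hand": 1
}}

```text
time: 8.8
position: [0.4698, -0.2255, 0.1906]
tool_rot: [0.795, 0.607, 0.0, -0.0]
ft_force: [0.2, 0.0, 0.3]
grip_width: 0.0872
grip_force: 0.0
```

```bash
python3 - <<'E'
from h import *
from rig import get_obs,nets
o=get_obs();print(o["time"],o["position"],o["tool_rot"],o["q"])
c=vision.calibration("wrist");im=vision.camera("wrist")
cv2.imwrite("pics/w3.png",im[:,:,::-1])
for q in ("large_pin","small_pin"): print(q,[(np.round(d["centre"],4).tolist(),round(d["conf"],2)) for d in nets.spot_point("wrist",q)[:3]])
print(proj(c,np.array([.469,-.2262,.097])))
import json;json.dump({k:np.array(v).tolist() for k,v in c.items()},open("w3.json","w"))
E
```

```text
8.8 [ 0.46982327 -0.22546917  0.19064264] [ 7.94777901e-01  6.06900309e-01  1.21003759e-04 -2.97562878e-04] [-6.62318425e-01  4.29526421e-01  1.72346780e+00  4.60757039e-04
  9.89112810e-01 -3.96084799e-01]
large_pin [([0.3191, -0.2084, -0.0032], 0.88), ([0.3722, -0.131, -0.0034], 0.59), ([0.4702, -0.2287, 0.0083], 0.58)]
small_pin [([0.4898, -0.149, 0.0118], 0.82)]
[274.56299474 212.99369981]
```

View pics/w3.png

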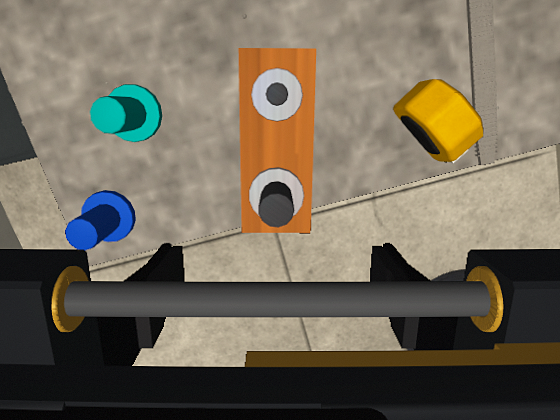

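The large pin's knob top shows at (277,212), where I predicted (275,213). It sits midway between the fingers, so I descend and grip.

Request:
{"op": "apply_moves", "data": {
  "series": [
    {"offset": [0, 0, -4], "rot": [0, 0, 0]},
    {"offset": [0, 0, -7], "rot": [0, 0, 0]},
    {"offset": [0, 0, -10], "rot": [0, 0, 0]},
    {"offset": [0, 0, -10.9], "rot": [0, 0, 0]},
    {"offset": [0, 0, -10.9], "rot": [0, 0, 0]}
  ]
}}

```text
time: 9.45
position: [0.4694, -0.2253, 0.0807]
tool_rot: [0.795, 0.607, -0.0, -0.001]
ft_force: [-0.3, 0.3, 0.3]
grip_width: 0.0869
grip_force: 0.0
```

Request:
{"op": "apply_moves", "data": {
  "series": [
    {"offset": [0, 0, 0], "rot": [0, 0, 0]},
    {"offset": [0, 0, 0], "rot": [0, 0, 0]},
    {"offset": [0, 0, 0], "rot": [0, 0, 0]},
    {"offset": [0, 0, 0], "rot": [0, 0, 0]},
    {"offset": [0, 0, 0], "rot": [0, 0, 0]},
    {"offset": [0, 0, 0], "rot": [0, 0, 0]},
    {"offset": [0, 0, 0], "rot": [0, 0, 0]},
    {"offset": [0, 0, 0], "rot": [0, 0, 0]},
    {"offset": [0, 0, 0], "rot": [0, 0, 0]},
    {"offset": [0, 0, 0], "rot": [0, 0, 0]},
    {"offset": [0, 0, 0], "rot": [0, 0, 0]}
  ],
  "hand": 0.2,
  "newtons": 25
}}

```text
time: 10.55
position: [0.4694, -0.2262, 0.0814]
tool_rot: [0.795, 0.606, -0.0, -0.0]
ft_force: [-1.6, -0.3, 1.2]
grip_width: 0.0251
grip_force: 25.0
```

Request:
{"op": "apply_moves", "data": {
  "series": [
    {"offset": [0, 0, 1.5], "rot": [0, 0, 0]},
    {"offset": [0, 0, 3.5], "rot": [0, 0, 0]},
    {"offset": [0, 0, 6], "rot": [0, 0, 0]},
    {"offset": [0, 0, 9], "rot": [0, 0, 0]},
    {"offset": [0, 0, 12], "rot": [0, 0, 0]},
    {"offset": [0, 0, 12], "rot": [0, 0, 0]},
    {"offset": [0.5, 4, 12], "rot": [0, 0, 0]},
    {"offset": [1, 8, 12], "rot": [0, 0, 0]},
    {"offset": [1.5, 12, 12], "rot": [0, 0, 0]},
    {"offset": [2, 16, 12], "rot": [0, 0, 0]},
    {"offset": [2.5, 20, 12], "rot": [0, 0, 0]},
    {"offset": [3, 24, 12], "rot": [0, 0, 0]},
    {"offset": [3.4, 28, 12], "rot": [0, 0, 0]},
    {"offset": [3.7, 32, 12], "rot": [0, 0, 0]},
    {"offset": [4, 36, 12], "rot": [0, 0, 0]},
    {"offset": [4.05, 38.75, 12], "rot": [0, 0, 0]},
    {"offset": [4.05, 38.75, 12], "rot": [0, 0, 0]},
    {"offset": [4.05, 38.75, 12], "rot": [0, 0, 0]},
    {"offset": [4.05, 38.75, 12], "rot": [0, 0, 0]}
  ]
}}

```text
time: 12.45
position: [0.5096, 0.1603, 0.2004]
tool_rot: [0.795, 0.606, -0.001, -0.0]
ft_force: [-0.5, -0.4, -2.8]
grip_width: 0.025
grip_force: 25.0
```

```bash
python3 - <<'E'
from h import *
from rig import get_obs,nets
o=get_obs();print(o["time"],o["position"],o["tool_rot"],o["grip_width"])
c=vision.calibration("wrist");im=vision.camera("wrist")
S=vision.calibration("scene");s=vision.camera("scene")
print([(np.round(d["centre"],4).tolist(),round(d["conf"],2)) for d in nets.spot_point("wrist","large_pin")[:3]],[(np.round(d["centre"],4).tolist(),round(d["conf"],2)) for d in nets.spot_point("wrist","stop_hole")[:3]])
print([(np.round(d["centre"],4).tolist(),round(d["conf"],2)) for d in nets.spot_point("scene","large_pin")[:5]])
f=lambda im,x,y,w,h,W,H:cv2.resize(im[y:y+h,x:x+w],(W,H),interpolation=cv2.INTER_CUBIC)
cv2.imwrite("pics/m4.png",np.hstack([f(im,0,0,560,420,400,300),f(s,200,120,120,90,400,300)])[:,:,::-1])
p=o["position"].copy();p[2]-=.073
print(p,proj(S,p),proj(S,np.array([.510,.1615,.046])),proj(c,p),proj(c,np.array([.510,.1615,.046])))
E
```

```text
12.45 [0.50961149 0.16031501 0.20041948] [ 7.95329550e-01  6.06176200e-01 -1.06801390e-03 -4.25305501e-04] 0.02500041504869932
[([0.5087, 0.1568, 0.1277], 0.68)] [([0.5131, 0.1681, 0.0463], 0.59)]
[([0.5488, -0.0564, -0.0043], 0.9), ([0.3761, -0.1318, 0.0006], 0.74), ([0.5071, 0.1579, 0.1299], 0.63)]
[0.50961149 0.16031501 0.12741948] [258.7792115  168.13589311] [259.61449159 194.43361407] [275.41536634 220.27157692] [275.97956392 190.66797798]
```

View pics/m4.png

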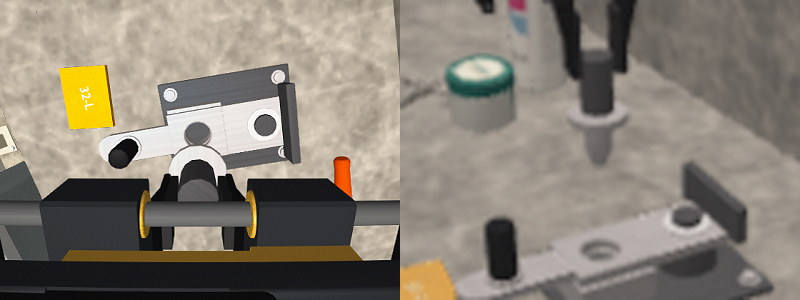

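The pin hangs upright and in the scene view lies over the hole, with the tip at (259,169) and the hole at (260,195). The wrist view suggests the hole is a few mm further in +y. I'll shift, lower to just above the arm and look again.

Request:
{"op": "apply_moves", "data": {
  "series": [
    {"offset": [0, 0.3, -3], "rot": [0, 0, 0]},
    {"offset": [0, 0.3, -6], "rot": [0, 0, 0]},
    {"offset": [0, 0.3, -7.2], "rot": [0, 0, 0]},
    {"offset": [0, 0.3, -7.2], "rot": [0, 0, 0]},
    {"offset": [0, 0.3, -7.2], "rot": [0, 0, 0]}
  ]
}}

```text
time: 13.2
position: [0.5111, 0.164, 0.1302]
tool_rot: [0.795, 0.606, 0.001, 0.0]
ft_force: [-0.1, 0.2, -2.6]
grip_width: 0.0253
grip_force: 25.0
```

```bash
python3 - <<'E'
from h import *
from rig import get_obs,nets
o=get_obs();print(o["time"],o["position"],o["grip_width"],o["ft_force"])
im=vision.camera("wrist");c=vision.calibration("wrist")
S=vision.calibration("scene");s=vision.camera("scene");t=vision.camera("top")
f=lambda im,x,y,w,h,W,H:cv2.resize(im[y:y+h,x:x+w],(W,H),interpolation=cv2.INTER_CUBIC)
cv2.imwrite("pics/m5.png",np.hstack([f(im,160,130,200,150,400,300),f(s,230,160,60,45,400,300)])[:,:,::-1])
for y in (.158,.1605,.163,.1655): print(y,proj(S,np.array([.51,y,.046])),proj(c,np.array([.51,y,.046])))
p=o["position"].copy();p[2]-=.073;print(p,proj(S,p),proj(c,p))
E
```

```text
13.2 [0.51114251 0.16395711 0.13015825] 0.025260842379056514 [-0.07981367  0.20752578 -2.5679981 ]
0.158 [260.31146529 195.01462523] [275.16503808 224.10099839]
0.1605 [259.81330616 194.59934976] [274.1970846  220.77427232]
0.163 [259.31674934 194.18541048] [273.22435147 217.43098225]
0.1655 [258.82178702 193.77280089] [272.24682102 214.07106553]
[0.51114251 0.16395711 0.05715825] [259.35894353 190.40462955] [274.3951845  220.56331427]
```

View pics/m5.png

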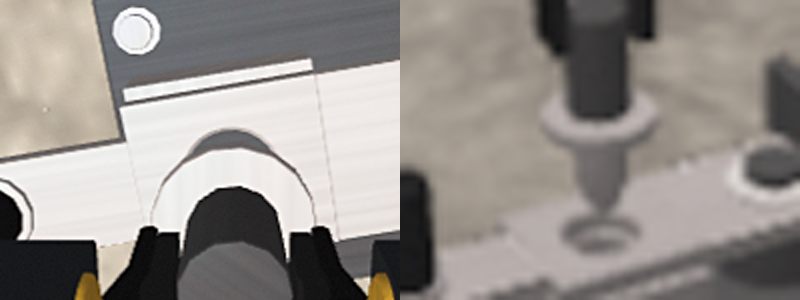

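```bash
python3 - <<'E'
from h import *
c=vision.calibration("wrist")
th=np.linspace(0,2*np.pi,361)
def top(x,y,z,r):
    P=np.array([proj(c,np.array([x+r*np.cos(a),y+r*np.sin(a),z])) for a in th]);i=P[:,1].argmin();return P[i].round(1),P[:,0].min().round(1),P[:,0].max().round(1)
for y in (.160,.162,.164,.166): print(y,"collar",top(.511,y,.101,.023),"hole",top(.511,y,.046,.016))
E
```

```text
0.16 collar (array([275.5, 210.8]), np.float64(234.1), np.float64(317.6)) hole (array([275.6, 198.6]), np.float64(252.6), np.float64(299.0))
0.162 collar (array([274.5, 207.4]), np.float64(233.0), np.float64(316.7)) hole (array([274.8, 195.9]), np.float64(251.8), np.float64(298.2))
0.164 collar (array([273.5, 203.9]), np.float64(231.9), np.float64(315.9)) hole (array([274. , 193.1]), np.float64(251.0), np.float64(297.5))
0.166 collar (array([272.5, 200.3]), np.float64(230.8), np.float64(315.0)) hole (array([273.2, 190.3]), np.float64(250.2), np.float64(296.8))
```

By the wrist view the pin (y 0.164) and the hole (y 0.1635) agree, so I insert.

Request:
{"op": "apply_moves", "data": {
  "series": [
    {"offset": [0, 0, -0.8], "rot": [0, 0, 0]},
    {"offset": [0, 0, -1.4], "rot": [0, 0, 0]},
    {"offset": [0, 0, -2.0], "rot": [0, 0, 0]},
    {"offset": [0, 0, -2.5], "rot": [0, 0, 0]},
    {"offset": [0, 0, -2.5], "rot": [0, 0, 0]}
  ]
}}

```text
time: 13.85
position: [0.5096, 0.164, 0.1035]
tool_rot: [0.795, 0.606, -0.001, -0.001]
ft_force: [-0.3, -0.4, -3.1]
grip_width: 0.0248
grip_force: 25.0
```

Request:
{"op": "apply_moves", "data": {
  "series": [
    {"offset": [0, 0, -0.5], "rot": [0, 0, 0]},
    {"offset": [0, 0, -1.0], "rot": [0, 0, 0]},
    {"offset": [0, 0, -1.5], "rot": [0, 0, 0]},
    {"offset": [0, 0, -1.9], "rot": [0, 0, 0]},
    {"offset": [0, 0, -1.9], "rot": [0, 0, 0]}
  ]
}}

```text
time: 14.35
position: [0.5098, 0.164, 0.0849]
tool_rot: [0.795, 0.606, -0.001, -0.0]
ft_force: [-1.5, 0.5, -3.2]
grip_width: 0.0253
grip_force: 25.0
```

No contact so far. I'll ease down the last bit, release with a modest opening, and rise.

Request:
{"op": "apply_moves", "data": {
  "series": [
    {"offset": [0, 0, -0.1], "rot": [0, 0, 0]},
    {"offset": [0, 0, -0.15], "rot": [0, 0, 0]},
    {"offset": [0, 0, -0.15], "rot": [0, 0, 0]}
  ]
}}

```text
time: 14.65
position: [0.5105, 0.1641, 0.0842]
tool_rot: [0.795, 0.606, 0.0, 0.0]
ft_force: [-0.6, 0.2, -3.9]
grip_width: 0.0247
grip_force: 25.0
```

Request:
{"op": "apply_moves", "data": {
  "series": [
    {"offset": [0, 0, 0], "rot": [0, 0, 0]},
    {"offset": [0, 0, 0], "rot": [0, 0, 0]},
    {"offset": [0, 0, 0], "rot": [0, 0, 0]},
    {"offset": [0, 0, 0], "rot": [0, 0, 0]},
    {"offset": [0, 0, 0], "rot": [0, 0, 0]},
    {"offset": [0, 0, 2], "rot": [0, 0, 0]},
    {"offset": [0, 0, 5], "rot": [0, 0, 0]},
    {"offset": [0, 0, 9], "rot": [0, 0, 0]},
    {"offset": [0, 0, 13], "rot": [0, 0, 0]},
    {"offset": [-2, -4, 14], "rot": [0, 0, 0]},
    {"offset": [-4, -8, 14], "rot": [0, 0, 0]},
    {"offset": [-4, -12, 14], "rot": [0, 0, 0]},
    {"offset": [-4, -16, 14], "rot": [0, 0, 0]},
    {"offset": [-4, -16, 14], "rot": [0, 0, 0]},
    {"offset": [-4, -16, 14], "rot": [0, 0, 0]}
  ],
  "hand": 0.65
}}

```text
time: 16.15
position: [0.4702, 0.0035, 0.2241]
tool_rot: [0.796, 0.605, 0.0, -0.0]
ft_force: [0.0, 0.4, 0.1]
grip_width: 0.0565
grip_force: 0.0
```

```bash
python3 - <<'E'
from h import *
from rig import get_obs,nets
o=get_obs();print(o["time"],o["position"],o["ft_force"])
s=vision.camera("scene");n1=nets.spot_point("scene","large_pin");t=vision.camera("top");n2=nets.spot_point("top","large_pin")
for n in (n1,n2): print([(np.round(d["centre"],4).tolist(),round(d["conf"],2)) for d in n[:5]])
f=lambda im,x,y,w,h,W,H:cv2.resize(im[y:y+h,x:x+w],(W,H),interpolation=cv2.INTER_CUBIC)
cv2.imwrite("pics/m6.png",np.hstack([f(s,210,140,120,90,400,300),f(t,150,130,120,90,400,300)])[:,:,::-1])
E
```

```text
16.15 [0.47019234 0.00345772 0.22410705] [0.03288821 0.42792668 0.07523021]
[([0.376, -0.1337, -0.0008], 0.89), ([0.3231, -0.2044, 0.0013], 0.79), ([0.5493, -0.0538, 0.0005], 0.79), ([0.5067, 0.1618, 0.0114], 0.68)]
[([0.3734, -0.13, -0.0014], 0.68), ([0.5106, 0.1652, 0.0064], 0.6), ([0.3228, -0.204, -0.0019], 0.55)]
```

View pics/m6.png

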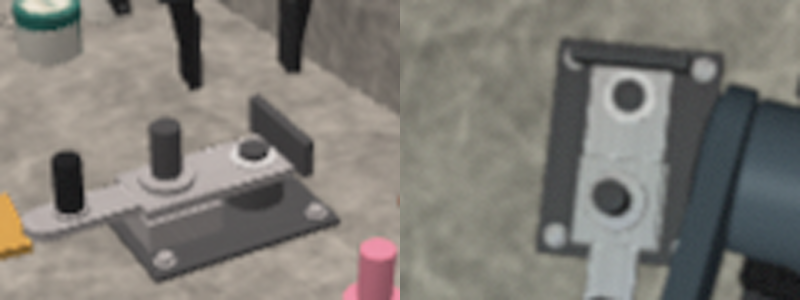

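The pin stands upright with its collar flat on the arm (scene crop at (165,180)). The arm is in line and the gripper is clear, so I hand in.

```bash
python3 -c "
from rig import hand_in
print(hand_in())"
```

```text
the job is handed in; nothing more can be done
None
```

The arm is in line, the larger pin is through both holes with its collar on the arm, the smaller pin is still in the stand, and the job was handed in at about 16 s; no verdict was returned.

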